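# Put the sewing and ticket things back in their own trays

### The arm

A 7-joint arm with a two-finger parallel gripper is mounted at the origin on the work surface; the furniture and walls round the work are solid. World frame = base frame: x ahead of the robot, y to its left, z up, the work surface at z = 0. Lengths are in m, angles in rad, forces in N, time in s.
With the tool pointing down it reaches from about 0.425 to 0.925 m from the base axis. Payload 6.8 kg.
Tool frame: the origin (TCP) lies where the fingers leave the gripper's body, on its centre line; the fingertips stand 73 mm ahead of it and the grasp point (between the pads) lies 54 mm ahead of it; z points along the fingers, y is the line along which they close (so a half turn about z gives the same grasp; the last joint's range is limited). The gripper opens to 85 mm and grips with 20 to 120 N. Pads are 22 mm wide; open, the fingers measure 114 mm over their backs; the gripper's body (76 mm by 85 mm) begins 54 mm behind the grasp point. The pads swing forward as they close: fully open they stand 13 mm farther back than shut.
Start: joints at [-1.236, 0.477, 0.022, 1.555, -0.011, 1.109, -0.083], TCP at [0.289, 0.61, 0.304] pointing down, gripper open.
Joint ranges: [-2.96, 2.96], [-0.34, 2.1], [-1.41, 1.46], [0.24, 2.44], [-1.37, 4.51], [0.17, 1.92], [-2.96, 2.96]. Speed limits (rad/s): [2.39, 2.39, 3.14, 3.14, 3.14, 3.14, 3.14].

### API

Orientations are given as [roll, pitch, yaw] about the fixed x, y, z axes, in that order (R = Rz(yaw) Ry(pitch) Rx(roll)).
In Python, from workcell import manip gives the robot as it stands. The module is installed in compiled form; this text tells all that it offers.
- The arm moves only by the tool step_arm, never from a script. Its argument "moves" is text: rows parted by semicolons, each of 5 numbers parted by spaces: the finger opening in mm, from 0 to 85.4, then the shift along the tool's x, y, z in mm, then the turn about the tool's z in rad. A call has 1 to 12 rows; each row is the pose to reach, as a shift and turn from the pose commanded when the call began, along the tool's axes at that moment; what a row does not reach only later rows make up. A row lasts 1/12 s, in which the tool goes at most 41.7 mm and 7.16 degrees, less where a joint would pass 70% of its speed; a pose out of reach is approached as far as the arm can. A call with a gripper value outside its range is refused whole. The fingers move at their own pace and stop on an object; "newtons" is the grip in N (left out, the last holds). Time passes only in rows, so rows that repeat a pose let the fingers close. It gives the time, the measured TCP pose, the force, the opening and the grip force at its end, in the units of the state.
- manip.sense(): the state, without advancing time (a new reading comes with each control period).
- manip.read_camera(name): name is "side" or "top" or "wrist"; returns a dict with "pixels" (480x640x3 uint8, blue, green, red), "range_z" (480x640 float32, m along the optical axis (not along the pixel's ray), 0 where there is no reading), "mtx" (3x3 intrinsics, pixels), "dist_coeffs" ([k1, k2, p1, p2, k3] as OpenCV has them; the pictures are not rectified), "extrinsics" (4x4, takes a point from world to camera coordinates). Camera axes: x right, y down, z forward; pixel columns grow to the right and rows downward; lengths in m; the calibration is good to about 2 mm. A picture is of the moment at which its call begins.
- manip.sign_off(): hands the job in; it is judged then, once.
The state is a dict: "clock": time; "joint_positions": joint angles; "joint_vel": joint speeds; "joint_efforts": joint torques, N m; "ee_pos": TCP position; "ee_rot": TCP orientation; "force": force on the tool from outside, world axes, zero at the start; "moment": the same for the moment, N m; "gripper_width": finger opening in m; "finger_force": force on a finger pad.
Only numpy, scipy, OpenCV 4.12 (cv2) and the standard library are available. Lean on these libraries where they do the work, as an engineer would, in place of code of your own. Each camera call takes 0.05 s, during which the arm holds its last target. There are 200 camera calls.

### The job

Clear up the counter: stand the blue spool in the blue dish and the red spool in the red dish, set the round pin tin in the large green dish, and stand the wooden stamp upright in the rectangular wooden tray, its block square with the tray. Each must sit flat on the floor inside its rim, about in the middle. Leave the white spool standing where it is.

Things in the scene. Friction and masses are not known exactly. Their poses are not given: they have to be found in the camera images.
- blue_spool: thread spool wound with blue thread, a round blue label 23 across on its top, white flanges 29 across at top (36 to 44 high) and bottom (0 to 8 high), waist 20 across, 44 high, standing upright and loose; origin at the centre of its underside, z up; belongs in the blue dish
- red_spool: thread spool wound with red thread, a round red label 23 across on its top, white flanges 29 across at top (36 to 44 high) and bottom (0 to 8 high), waist 20 across, 44 high, standing upright and loose; origin at the centre of its underside, z up; belongs in the red dish
- white_spool: thread spool wound with white thread, plain white top, white flanges 29 across at top (36 to 44 high) and bottom (0 to 8 high), waist 20 across, 44 high, standing upright and loose; origin at the centre of its underside, z up; it has no dish and stays where it stands
- pin_tin: round flat tin with a green lid and pale sides, 66 across at the lid (16 to 25 high), 64 below, 26 high, lid fixed, loose; origin at the centre of its underside, z up
- stamp: wooden rubber stamp standing on its block, loose: block 24 (x) by 52 (y), 22 high, with a turned wooden handle on its middle, about 24 across from 22 to 46 high and a knob about 25 across from 46 to 85 high, the top; origin at the centre of the block's underside, y along the block's long side, z up
- blue_dish: small blue plastic dish for a spool, fixed to the counter: round, 58 across outside, 52 inside, rim 9 high, wall 3, blue floor 4 above the counter; origin at the centre of its underside, z up
- red_dish: small red plastic dish for a spool, fixed to the counter: round, 58 across outside, 52 inside, rim 9 high, wall 3, red floor 4 above the counter; origin at the centre of its underside, z up
- green_dish: large green plastic dish for the pin tin, fixed to the counter: round, 89 across outside, 83 inside, rim 9 high, wall 3, green floor 4 above the counter; origin at the centre of its underside, z up
- stamp_tray: rectangular wooden tray for the stamp, fixed to the counter: 50 (x) by 76 (y) outside, 44 by 70 inside, rim 9 high, wall 3, grey felt floor 3 above the counter; origin at the centre of its underside, y along its long side, z up; the stamp may stand either way round along it
There are look-alikes about, which are no part of the job. There is more than one size of the red_dish; the one meant has the size given above.

How it is judged:
By the outcome, as a careful person would: the job done as asked, in the order asked, and still so for the second after the job is handed in, with the robot touching nothing.
It also fails if it takes over 99 s, if anything falls off the work surface, if the arm or the gripper's body presses on something with over 40 N, if the wrist force passes 120 N, or if a joint passes its speed limit or range.

## Working session

There is one attempt and no reset: what is moved stays moved. The work goes in short steps, Python scripts to look and compute and a tool call to move; the robot and the scene stay as the last step left them, time stands still between calls to the robot, and variables do not carry over. Pictures are saved under pics/ and viewed, at most 14 in all, crops included, and the job is handed in when it is done.

Besides the shell and the picture viewer there is one more tool, called as name(argument=value, ...), one argument or row to a line, values as JSON. step_arm: Moves the arm, as the interface text tells. Its arguments: {"type":"object","properties":{"moves":{"type":"string"},"newtons":{"type":"number"}},"required":["moves"]}

```bash
mkdir -p pics
cat > h.py <<'E'
import numpy as np, cv2
from workcell import manip
def cam(n,save=None):
    c=manip.read_camera(n)
    if save: cv2.imwrite('pics/'+save,c['pixels']); np.savez('pics/'+save[:-4]+'.npz',**c)
    return c
def ld(n): return dict(np.load('pics/'+n+'.npz'))
def w(c,u,v,z=None,r=None):
    """pixel->world by plane z, or by range"""
    n=cv2.undistortPoints(np.array([[[u,v]]],float),c['mtx'],c['dist_coeffs'])[0,0]
    E=np.linalg.inv(c['extrinsics']); d=E[:3,:3]@[n[0],n[1],1]; o=E[:3,3]
    if z is None:
        return o+d*float(np.median(c['range_z'][int(v)-1:int(v)+2,int(u)-1:int(u)+2]))
    return o+d*(z-o[2])/d[2]
def cloud(c):
    v,u=np.mgrid[0:480,0:640]
    n=cv2.undistortPoints(np.stack([u,v],-1).reshape(-1,1,2).astype(float),c['mtx'],c['dist_coeffs'])[:,0]
    E=np.linalg.inv(c['extrinsics']); r=c['range_z'].reshape(-1,1)
    P=np.c_[n,np.ones(len(n))]*r@E[:3,:3].T+E[:3,3]; P[r[:,0]==0]=np.nan
    return P.reshape(480,640,3)
E
python3 - <<'E'
from h import *
for n in('top','side','wrist'):
    c=cam(n,n+'0.png'); print(n,np.linalg.inv(c['extrinsics']).round(3).tolist(),c['mtx'].round(0).tolist())
print(manip.sense())
E
```

```text
top [[-0.0, -0.984, 0.179, 0.289], [-1.0, 0.002, 0.011, -0.161], [-0.011, -0.179, -0.984, 0.902], [0.0, 0.0, 0.0, 1.0]] [[512.0, 0.0, 319.0], [0.0, 512.0, 237.0], [0.0, 0.0, 1.0]]
side [[1.0, -0.012, 0.021, 0.443], [-0.024, -0.386, 0.922, -0.977], [-0.002, -0.922, -0.386, 0.387], [0.0, 0.0, 0.0, 1.0]] [[534.0, 0.0, 306.0], [0.0, 534.0, 246.0], [0.0, 0.0, 1.0]]
wrist [[0.429, 0.87, 0.241, 0.228], [0.903, -0.413, -0.116, 0.637], [-0.002, 0.268, -0.963, 0.373], [0.0, 0.0, 0.0, 1.0]] [[426.0, 0.0, 319.0], [0.0, 426.0, 238.0], [0.0, 0.0, 1.0]]
{'clock': 0.15, 'joint_positions': array([-1.23611806,  0.47767961,  0.02237564,  1.55618763, -0.01149311,
        1.10931801, -0.08311678]), 'joint_vel': array([ 0.00099253, -0.00190458,  0.00186189, -0.00457577, -0.00128447,
       -0.00150595,  0.00016214]), 'joint_efforts': array([ 2.71883422e-03, -5.96921897e+01,  1.61003150e+00, -2.81491971e+01,
        1.26463405e-02,  6.48506364e-03,  4.39652138e-05]), 'ee_pos': array([0.28907239, 0.60958874, 0.30311853]), 'ee_rot': array([-3.14013392e+00,  1.24054236e-04,  2.69879320e+00]), 'force': array([-0.0605393 , -1.00131003, -1.12383446]), 'moment': array([-0.03219989, -0.03264533, -0.0188712 ]), 'finger_force': 0.0, 'gripper_width': 0.08522997269453199}
```

View pics/top0.png

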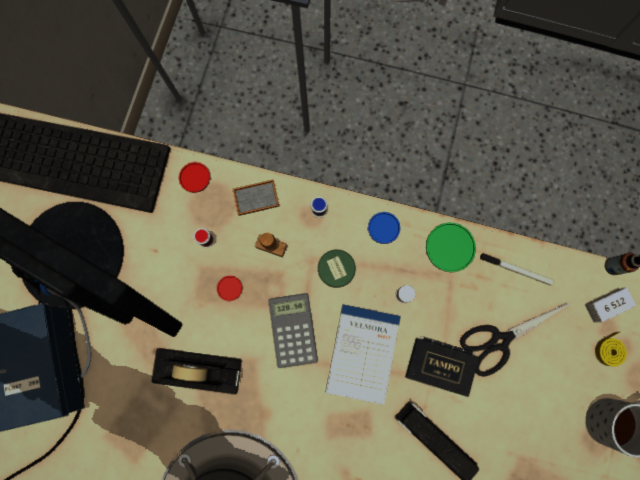

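View pics/side0.png

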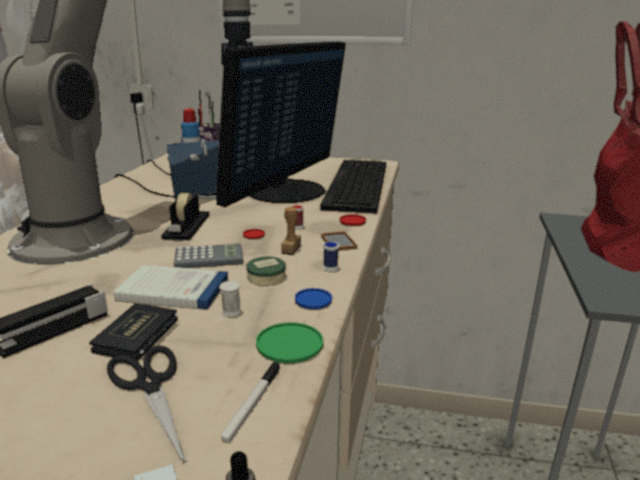

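The top view shows the white-labelled things at: blue spool (319,206), red spool (203,237), white spool (406,294), tin (337,268), stamp (268,242). The dishes are at: blue (384,228), green (450,247), red candidates (195,177) and (230,288), tray (257,197). The monitor, around (90,270), stands between the arm's start and the work. In the side view the blue spool is at (331,256), the red at (297,216), the stamp at (291,230) and the tin at (266,270).

Run:
```python
from h import *
c=ld('top0');P=cloud(c);s=ld('side0');Q=cloud(s)
def st(c,n,u,v): print(n,w(c,u,v).round(4))
for n,u,v in[('blue',319,206),('red',203,237),('white',406,294),('tin',337,268),('stampknob',266,240),('stampblk',280,249),('bdish',384,228),('gdish',450,247),('rd1',195,177),('rd2',230,288),('tray',257,197)]: st(c,n,u,v)
print('side')
for n,u,v in[('blue',331,246),('red',297,209),('white',230,286),('tin',266,264),('stampknob',292,211),('bdish',314,298),('gdish',290,342),('rd1',353,219),('rd2',254,233),('tray',338,240)]: st(s,n,u,v)
# color segmentation in top -> fits
hsv=cv2.cvtColor(c['pixels'],cv2.COLOR_BGR2HSV)
def blob(n,m,z):
    k,l,S,C=cv2.connectedComponentsWithStats(m.astype(np.uint8))
    for i in range(1,k):
        if S[i,4]<60: continue
        u,v=C[i]
        if not(150<u<480 and 150<v<310): continue
        ys,xs=np.nonzero(l==i); W=np.array([w(c,a,b,z)[:2] for a,b in zip(xs,ys)])
        print(n,C[i].round(1),S[i,4],'ctr',W.mean(0).round(4),'ext',np.ptp(W,0).round(4),'areadiam',(2*np.sqrt(S[i,4]*((0.9-z)/512)**2/np.pi)).round(4),'medz',np.nanmedian(P[l==i][:,2]).round(4))
H,Sa,V=hsv[...,0],hsv[...,1],hsv[...,2]
blob('red',((H<6)|(H>174))&(Sa>170)&(V>100),.009)
blob('blue',(H>100)&(H<130)&(Sa>150)&(V>80),.009)
blob('green',(H>45)&(H<90)&(Sa>90),.009)
# height map
for n,X in(('top',P),('side',Q)):
  print(n)
  for x0 in np.arange(-.1,1.0,.1):
    print(round(x0,1),[int(1000*np.nanmax(np.append(X[(X[...,0]>=x0)&(X[...,0]<x0+.1)&(X[...,1]>=y0)&(X[...,1]<y0+.1)][:,2],-1))) for y0 in np.arange(-.6,.8,.1)])
for n,box in(('stamp',(245,215,300,270)),('tray',(225,170,290,225)),('tin',(305,240,365,295)),('sp',(185,150,350,225))):
  pass
cv2.imwrite('pics/crop1.png',cv2.resize(c['pixels'][165:305,180:340],None,fx=5,fy=4.2,interpolation=cv2.INTER_CUBIC)[:600,:800])
```

```text
blue [ 0.5003 -0.152   0.0442]
red [0.4461 0.0464 0.0462]
white [ 0.3488 -0.2974  0.0443]
tin [ 0.395  -0.1828  0.0264]
stampknob [ 0.4338 -0.0664  0.0849]
stampblk [ 0.4288 -0.0839  0.0228]
bdish [ 0.4696 -0.2679  0.0033]
gdish [ 0.4347 -0.3847  0.0044]
rd1 [0.5657 0.076  0.0048]
rd2 [0.3625 0.0051 0.0037]
tray [ 0.5275 -0.039   0.0033]
side
blue [ 0.5034 -0.1569  0.0436]
red [0.4485 0.0383 0.043 ]
white [ 0.3505 -0.2994  0.0436]
tin [ 0.396  -0.1868  0.0257]
stampknob [ 0.4389 -0.0761  0.0781]
bdish [ 0.4711 -0.2625  0.0029]
gdish [ 0.4352 -0.385   0.0043]
rd1 [0.5671 0.0861 0.0033]
rd2 [0.3626 0.0124 0.0026]
tray [ 0.5261 -0.0287  0.0023]
red [194.  176.8] 711 ctr [0.5649 0.0767] ext [0.0552 0.056 ] areadiam 0.0524 medz 0.0049
red [201.1 235.5] 115 ctr [0.4556 0.059 ] ext [0.02   0.0217] areadiam 0.0211 medz 0.045
red [229.1 287.8] 494 ctr [0.3624 0.0057] ext [0.042  0.0425] areadiam 0.0436 medz 0.0038
blue [318.6 204. ] 107 ctr [ 0.5127 -0.151 ] ext [0.0185 0.0198] areadiam 0.0203 medz 0.0451
blue [383.8 227.3] 760 ctr [ 0.4698 -0.267 ] ext [0.0545 0.0554] areadiam 0.0541 medz 0.
[... 1132 characters left out ...]
0]
0.1 [2, 19, 45, 44, 17, 32, 62, 1, 86, 86, 109, 167, 191, 203]
0.2 [7, 20, 21, 18, 17, 32, 219, 61, 86, 109, 109, 458, 445, 468]
0.3 [12, 11, 44, 44, 26, 16, 351, 352, 238, 13, -1000, 457, 457, 465]
0.4 [6, 13, 10, 25, 45, 83, 44, 350, 351, 352, 159, 1, -1000, 463]
0.5 [-1000, -1000, 0, 1, 45, 9, 9, 22, 22, 351, 352, 348, 461, 462]
0.6 [-1000, -1000, -1000, -1000, -1000, -1000, 0, 22, 22, 22, 23, 23, 461, 458]
0.7 [-1000, -1000, -1000, -1000, -1000, -1000, -1000, -1000, -942, -2, 13, 17, 461, -1000]
0.8 [-1000, -1000, -1000, -1000, -1000, -1000, -1000, -1000, -941, -939, -938, -939, 463, -1000]
0.9 [-1000, -1000, -1000, -1000, -1000, -1000, -1000, -1000, -940, -941, -938, 462, 465, -1000]
```

View pics/crop1.png

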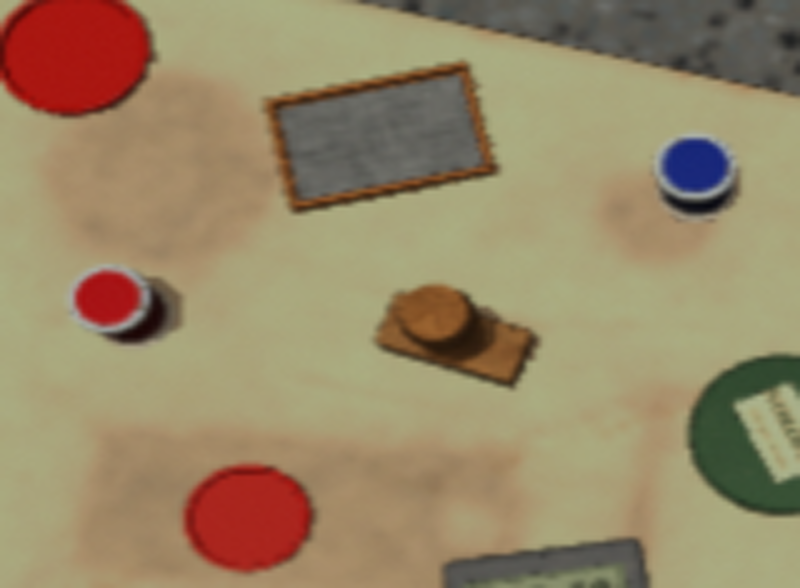

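View pics/wrist0.png

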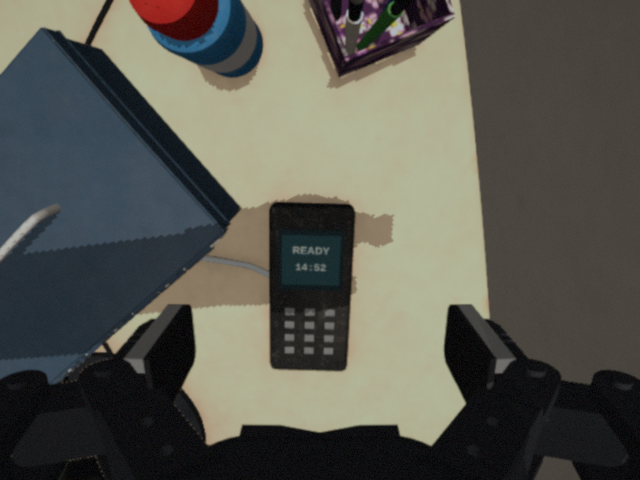

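The enlarged crop shows these pixel positions in its own coordinates:
- **Tray:** rim corners at about (265,100), (467,65), (495,172) and (293,210).
- **Stamp:** block corners near (378,343), (515,385) and (535,337), with the knob at (436,313).
- **Spools:** the red label at (110,298) and the blue label at (694,165).
- **Red dish:** the 58 mm one is at the upper left. The lower red one measures about 43 mm, so it is the decoy.

The wrist view is over a phone, far from the work.

Run:
```python
from h import *
c=ld('top0');s=ld('side0')
k=lambda u,v,z: w(c,180+u/5,165+v/4.2,z)[:2]
T=np.array([k(*p,.009) for p in[(265,100),(467,65),(495,172),(293,210)]])
print('tray',T.round(4).tolist(),'c',T.mean(0).round(4),[np.linalg.norm(T[i]-T[i-1]).round(4) for i in range(4)])
for i in range(4): d=T[i]-T[i-1]; print(np.degrees(np.arctan2(d[1],d[0])).round(1))
B=np.array([k(*p,.022) for p in[(378,343),(515,385),(535,337)]]);print('blk',B.round(4).tolist(),'c',((B[0]+B[2])/2).round(4))
for i in(1,2): d=B[i]-B[i-1];print(np.linalg.norm(d).round(4),np.degrees(np.arctan2(d[1],d[0])).round(1))
print('knob',k(436,313,.085),'side',w(s,292,207,.085)[:2])
for n,z,a,b in(('blue',.044,(318.8,204.2),(331,245.5)),('red',.044,(202,235.9),(297,208.3)),('white',.044,(406,293),(230,285)),('tin',.026,(337,268),(266,263.5)),('bd',.004,(384,227.5),(314,298)),('rd',.004,(194.4,177),(353,220)),('gd',.004,(450.6,247),(290,342)),('tray',.003,(257,197.5),(338.5,240.5))):
    # two-view triangulation
    A=[];
    for C,p in((c,a),(s,b)):
        n_=cv2.undistortPoints(np.array([[p]],float),C['mtx'],C['dist_coeffs'])[0,0];A.append((C['extrinsics'][:3],n_))
    X=cv2.triangulatePoints(A[0][0],A[1][0],A[0][1].reshape(2,1),A[1][1].reshape(2,1))[:,0];X=X[:3]/X[3]
    print(n,'top',w(c,*a,z)[:2].round(4),'side',w(s,*b,z)[:2].round(4),'tri',X.round(4))
for u,v in((180,325),(0,208),(0,220)): print('mon',w(c,u,v).round(3))
```

```text
tray [[0.5416, 0.0042], [0.5569, -0.0689], [0.5093, -0.0798], [0.4929, -0.0074]] c [ 0.5251 -0.038 ] [np.float64(0.0501), np.float64(0.0747), np.float64(0.0488), np.float64(0.0742)]
13.4
-78.2
-167.1
102.8
blk [[0.4331, -0.0411], [0.4154, -0.0892], [0.4356, -0.096]] c [ 0.4343 -0.0685]
0.0513 -110.2
0.0212 -18.5
knob [ 0.43453241 -0.0683302 ] side [ 0.43894669 -0.0742924 ]
blue top [ 0.5035 -0.1517] side [ 0.5034 -0.1557] tri [ 0.5038 -0.1517  0.0423]
red top [0.4484 0.0487] side [0.4485 0.0398] tri [0.4487 0.0495 0.0408]
white top [ 0.3505 -0.2975] side [ 0.3503 -0.2971] tri [ 0.3504 -0.2974  0.0442]
tin top [ 0.395  -0.1828] side [ 0.3959 -0.1854] tri [ 0.3955 -0.1828  0.0248]
bd top [ 0.4704 -0.2679] side [ 0.4711 -0.2646] tri [ 0.4705 -0.2677  0.0055]
rd top [0.5659 0.0773] side [0.5663 0.078 ] tri [0.566  0.0773 0.0042]
gd top [ 0.4347 -0.3859] side [ 0.4352 -0.3846] tri [ 0.4349 -0.3857  0.0046]
tray top [ 0.5267 -0.039 ] side [ 0.5267 -0.0331] tri [ 0.5261 -0.0393  0.0055]
mon [0.297 0.079 0.049]
mon [nan nan nan]
mon [nan nan nan]
  return _methods._mean(a, axis=axis, dtype=dtype,
  ret = ret.dtype.type(ret / rcount)
```

step_arm(
  moves="45 0 0 -40 0;45 0 0 -80 0;45 0 0 -120 0;45 0 0 -160 0;45 0 0 -200 0;45 0 0 -220 0",
)

```text
clock: 0.65
ee_pos: [0.2894, 0.6101, 0.5297]
ee_rot: [3.135, -0.001, 2.699]
force: [0.4, 0.1, 1.1]
gripper_width: 0.0453
finger_force: 0.0
```

The triangulated heights agree with the stated ones: labels 42–44 mm, tin 25 mm, floors about 4–5 mm. The arm crosses over the monitor at height.

step_arm(
  moves="45 -25 -21 0 0.122;45 -50 -43 0 0.244;45 -75 -64 0 0.366;45 -100 -86 0 0.488;45 -125 -107 0 0.61;45 -150 -128 0 0.732;45 -175 -150 0 0.854;45 -200 -171 0 0.976;45 -225 -193 0 1.098;45 -250 -214 0 1.22;45 -275 -235 0 1.342;45 -300 -257 0 1.467",
)

```text
clock: 1.65
ee_pos: [0.4504, 0.2476, 0.5237]
ee_rot: [-3.141, 0.0, 1.226]
force: [1.2, 0.1, -0.3]
gripper_width: 0.0453
finger_force: 0.0
```

step_arm(
  moves="45 -36 18 0 0;45 -72 37 0 0;45 -108 55 0 0;45 -144 73 0 0;45 -180 92 0 0;45 -216 110 0 0;45 -252 128 0 0;45 -289 147 0 0;45 -325 165 10 0;45 -361 184 40 0;45 -361 184 80 0;45 -361 184 120 0",
)

```text
clock: 2.65
ee_pos: [0.5034, -0.1563, 0.4061]
ee_rot: [3.138, -0.0, 1.226]
force: [1.3, 0.8, -1.2]
gripper_width: 0.0453
finger_force: 0.0
```

step_arm(
  moves="45 0 0 40 0;45 0 0 80 0;45 0 0 120 0;45 0 0 140 0;45 0 0 140 0;45 0 0 140 0",
)

```text
clock: 3.15
ee_pos: [0.5033, -0.1525, 0.266]
ee_rot: [-3.14, 0.001, 1.231]
force: [1.0, -1.2, 0.8]
gripper_width: 0.0446
finger_force: 0.0
```

Run:
```python
from h import *
print({k:v for k,v in manip.sense().items() if k in('ee_pos','ee_rot','joint_positions')})
for n in('side','wrist'): cam(n,n+'1.png')
a=cv2.resize(ld('side1')['pixels'][130:330,200:420],None,fx=3.6,fy=3)[:600,:792]
cv2.imwrite('pics/s1c.png',a)
```

```text
{'joint_positions': array([-0.42636137,  0.33735681,  0.74550563,  1.98581612, -0.28364185,
        0.92534129,  0.12503218]), 'ee_pos': array([ 0.50325361, -0.15249793,  0.26602349]), 'ee_rot': array([-3.13959908e+00,  1.09700289e-03,  1.23145804e+00])}
```

View pics/s1c.png

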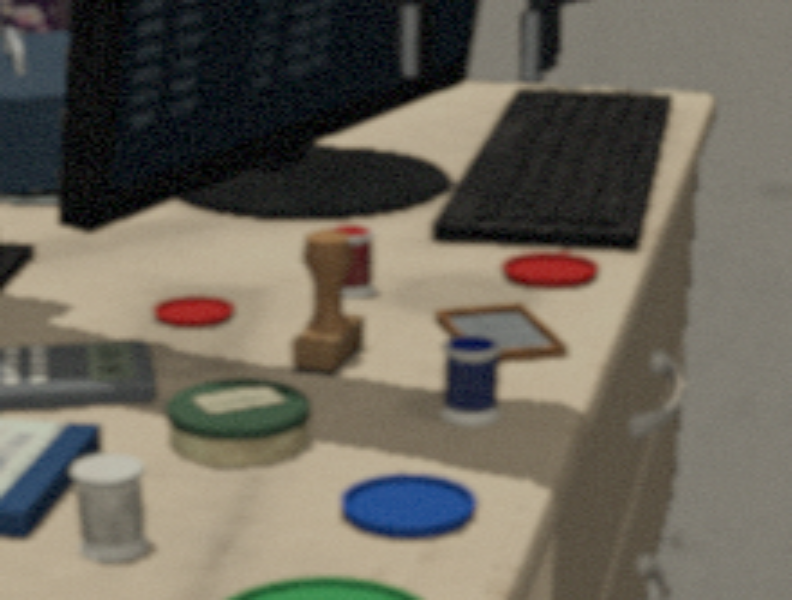

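View pics/wrist1.png

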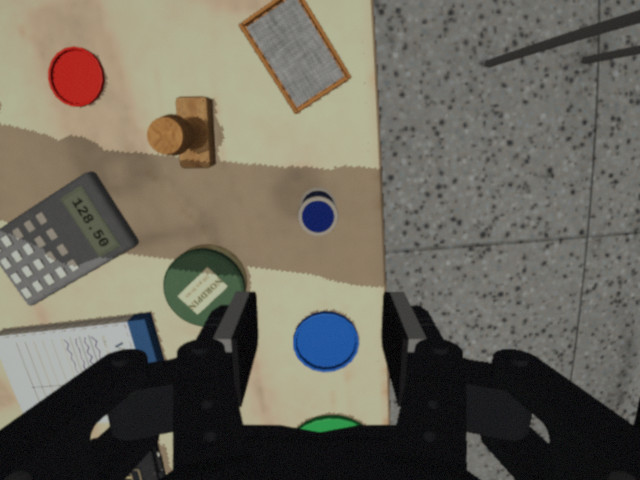

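The wrist view shows the blue label at (318,215), the blue dish at (326,341), the tin at (204,286), the knob at (168,133), the tray around (295,54) and the red decoy at (77,76). The fingertips are near (245,295) and (395,295). In the side crop the fingertips appear at the top, around (410,75) and (528,75).

Run:
```python
from h import *
c=ld('wrist1');P=cloud(c)
for n,z,p in(('blue',.044,(318,215.5)),('bd',.004,(326,341)),('tin',.026,(203,286)),('knob',.085,(168.5,133.5)),('tray',.003,(295,54.5)),('rdecoy',.004,(77,76.5))): print(n,w(c,*p,z)[:2].round(4),w(c,*p).round(4))
m=(P[...,2]>.1)&(P[...,2]<.25)
print('lowest',np.nanpercentile(P[m][:,2],[0.2,1,3,10]))
Z=P.copy(); Z[~m]=np.nan
R=manip.sense()['ee_pos']
for v in range(285,310,4): print(v,[(u,int(1e3*(P[v,u,2]-R[2]))) for u in range(225,260,5)])
s=ld('side1');Q=cloud(s)
for u,v in((410,70),(410,75),(528,70),(528,76)):
  print(w(s,200+u/3.6,130+v/3.0)-R)
```

```text
blue [ 0.505  -0.1509] [ 0.505  -0.1508  0.0445]
bd [ 0.471  -0.2673] [ 0.4709 -0.2678  0.0031]
tin [ 0.3991 -0.1778] [ 0.3992 -0.1778  0.0263]
knob [ 0.4421 -0.0667] [ 0.4418 -0.0667  0.084 ]
tray [ 0.5267 -0.0387] [ 0.5267 -0.0387  0.0033]
rdecoy [0.3641 0.0064] [0.3636 0.0067 0.0029]
lowest [0.1977392  0.19979296 0.20301707 0.20980359]
285 [(225, -242), (230, -244), (235, -243), (240, -243), (245, -258), (250, -269), (255, -268)]
289 [(225, -244), (230, -244), (235, -243), (240, -244), (245, -251), (250, -267), (255, -268)]
293 [(225, -242), (230, -243), (235, -65), (240, -65), (245, -64), (250, -65), (255, -69)]
297 [(225, -242), (230, -243), (235, -61), (240, -62), (245, -63), (250, -63), (255, -67)]
301 [(225, -242), (230, -242), (235, -59), (240, -58), (245, -58), (250, -59), (255, -67)]
305 [(225, -64), (230, -54), (235, -55), (240, -55), (245, -55), (250, -57), (255, -67)]
309 [(225, -60), (230, -53), (235, -52), (240, -53), (245, -53), (250, -58), (255, -66)]
[-0.0301235  -0.00047114 -0.06865262]
[-0.0300905   0.00018697 -0.07145468]
[ 0.01937673 -0.01887537 -0.06478094]
[ 0.01947424 -0.01866597 -0.06794619]
```

step_arm(
  moves="45 1 1 40 0;45 1 1 80 0;45 1 1 120 0;45 1 1 150 0;45 1 1 170 0;45 1 1 175 0;45 1 1 175 0;45 1 1 175 0",
)

```text
clock: 3.92
ee_pos: [0.5064, -0.1523, 0.0932]
ee_rot: [3.138, -0.001, 1.232]
force: [-0.1, -0.7, 0.9]
gripper_width: 0.0449
finger_force: 0.0
```

step_arm(
  moves="20 0 0 0 0;20 0 0 0 0;20 0 0 0 0;20 0 0 0 0;20 0 0 0 0;20 0 0 0 0",
  newtons=25,
)

```text
clock: 4.42
ee_pos: [0.5064, -0.1522, 0.0932]
ee_rot: [3.138, -0.001, 1.232]
force: [0.4, -0.1, 8.1]
gripper_width: 0.0255
finger_force: 24.1
```

Run:
```python
from h import *
a=cam('wrist','w2.png')['pixels'][200:440,200:440];b=cam('side','s2.png')['pixels'][170:290,260:400]
cv2.imwrite('pics/w2c.png',np.hstack([cv2.resize(a,(400,400)),cv2.resize(b,(400,400))]))
```

```text
(no output)
```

View pics/w2c.png

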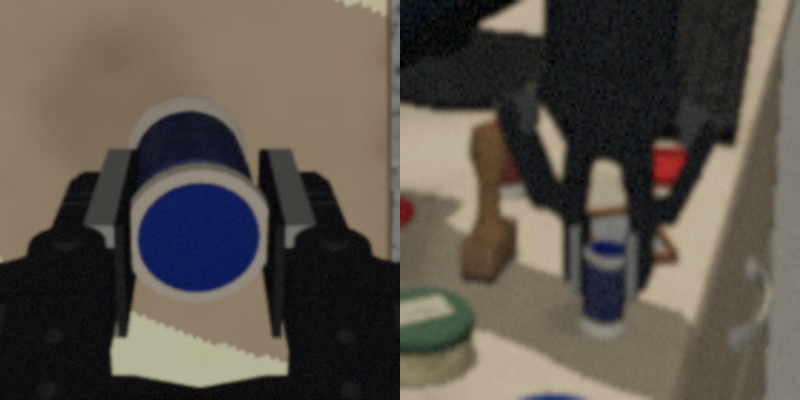

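The grip is square on the top flange and the spool is upright: label at (198,237) in the left half, spool at (604,290) in the right half.

step_arm(
  moves="20 0 0 -15 0;20 0 0 -35 0;20 -20 1 -40 0;20 -50 2 -40 0;20 -80 3 -40 0;20 -105 4 -40 0;20 -121 4 -40 0;20 -121 4 -40 0;20 -121 4 -40 0;20 -121 4 -40 0",
)

```text
clock: 5.35
ee_pos: [0.469, -0.2664, 0.1317]
ee_rot: [3.141, -0.001, 1.233]
force: [-0.5, 0.5, -0.6]
gripper_width: 0.0248
finger_force: 24.6
```

Run:
```python
from h import *
c=cam('wrist','w3.png');s=cam('side','s3.png');t=cam('top','t3.png')
print(manip.sense()['ee_pos'],manip.sense()['gripper_width'])
hsv=cv2.cvtColor(c['pixels'],cv2.COLOR_BGR2HSV)
a=c['pixels'][200:440,200:440];b=s['pixels'][210:330,240:380]
cv2.imwrite('pics/w3c.png',np.hstack([cv2.resize(a,(400,400)),cv2.resize(b,(400,400))]))
```

```text
[ 0.46908747 -0.26595029  0.13139186] 0.024983475006964996
```

View pics/w3c.png

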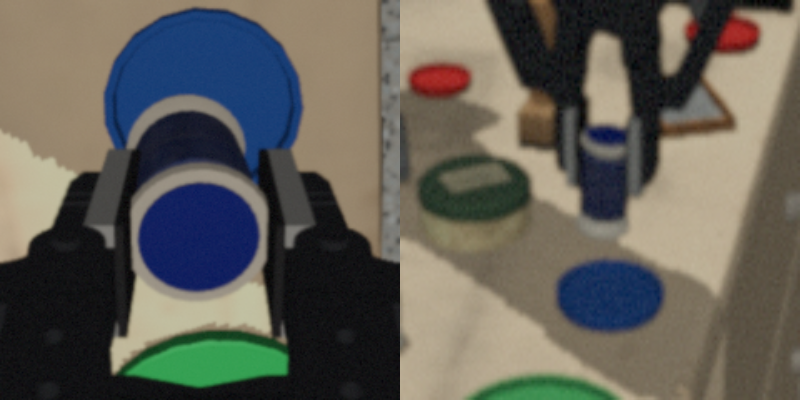

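The spool hangs upright. The dish, centred near (203,105) in the left half, lies straight below it.

step_arm(
  moves="20 -1 2 10 0;20 -1 2 20 0;20 -1 2 27 0;20 -1 2 31 0;20 -1 2 33 0;20 -1 2 34 0;20 -1 2 34 0;20 -1 2 34 0",
)

```text
clock: 6.17
ee_pos: [0.4694, -0.2689, 0.0975]
ee_rot: [-3.14, -0.001, 1.231]
force: [-1.6, 2.1, 5.8]
gripper_width: 0.0253
finger_force: 24.5
```

step_arm(
  moves="45 0 0 0 0;45 0 0 0 0;45 0 0 0 0;45 0 0 0 0;45 0 0 -10 0;45 0 0 -40 0;45 0 0 -70 0;45 0 0 -100 0;45 0 0 -110 0;45 0 0 -110 0",
)

```text
clock: 7.0
ee_pos: [0.4713, -0.2697, 0.2105]
ee_rot: [3.136, -0.0, 1.232]
force: [0.1, -0.8, -0.2]
gripper_width: 0.0449
finger_force: 0.0
```

step_arm(
  moves="45 29 -12 0 0;45 63 -27 0 0;45 99 -42 0 0;45 135 -57 0 0;45 170 -72 0 0;45 205 -87 0 0;45 240 -102 0 0;45 270 -115 0 0;45 288 -123 0 0;45 293 -125 0 0;45 293 -125 0 0;45 293 -125 0 0",
)

```text
clock: 8.0
ee_pos: [0.4492, 0.0482, 0.2069]
ee_rot: [-3.141, 0.001, 1.232]
force: [-0.1, -0.7, -1.2]
gripper_width: 0.0452
finger_force: 0.0
```

Run:
```python
from h import *
c=cam('wrist','w4.png');t=cam('top','t4.png')
print(manip.sense()['ee_pos'])
def lab(c,lo,hi,z,box):
    h=cv2.cvtColor(c['pixels'],cv2.COLOR_BGR2HSV);H,S,V=h[...,0],h[...,1],h[...,2]
    m=((H<=hi)|(H>=lo) if lo>hi else (H>=lo)&(H<=hi))&(S>140)&(V>60)
    k,l,st,C=cv2.connectedComponentsWithStats(m.astype(np.uint8))
    for i in range(1,k):
        if st[i,4]>60 and box[0]<C[i][0]<box[2] and box[1]<C[i][1]<box[3]: print(C[i].round(1),st[i].tolist(),w(c,*C[i],z)[:2].round(4),w(c,*C[i]).round(3))
print('wrist red');lab(c,172,7,.044,(0,0,640,480))
print('top blue');lab(t,100,130,.048,(300,150,480,300))
cv2.imwrite('pics/w4c.png',np.hstack([cv2.resize(c['pixels'],(480,360)),cv2.resize(t['pixels'][170:290,330:430],(300,360))]))
```

```text
[0.44942549 0.04735072 0.20716021]
wrist red
[478.7 121.7] [434, 75, 91, 94, 6617] [0.5531 0.0827] [0.567 0.078 0.004]
[317.2 238.1] [298, 220, 39, 38, 1161] [0.4495 0.0505] [0.45  0.05  0.044]
[209.1 306. ] [192, 289, 43, 46, 891] [0.3743 0.0323] [0.357 0.018 0.003]
top blue
[382.5 227.5] [368, 212, 32, 31, 446] [ 0.4615 -0.2601] [ 0.461 -0.26   0.049]
[386.9 224.5] [381, 219, 13, 12, 117] [ 0.4666 -0.2678] [ 0.467 -0.268  0.049]
```

View pics/w4c.png

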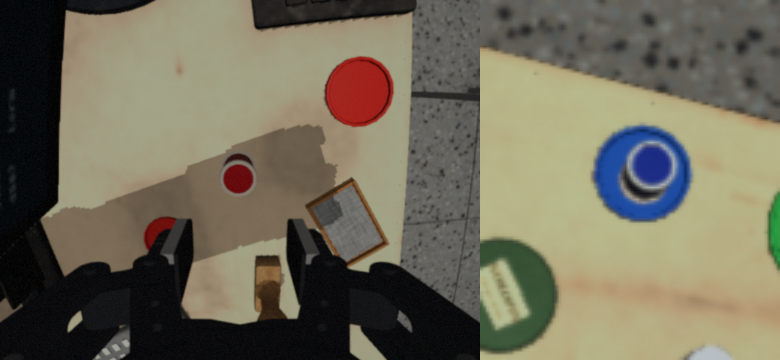

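Blue stands upright in its dish, with its label at (652,167) in the right half and the dish centre at about (642,172). In the wrist part the red label is at (238,178), right below the hand.

step_arm(
  moves="45 2 0 35 0;45 2 0 70 0;45 2 0 95 0;45 2 0 110 0;45 2 0 115 0;45 2 0 115 0;20 2 0 115 0;20 2 0 115 0;20 2 0 115 0;20 2 0 115 0;20 2 0 115 0;20 2 0 115 0",
)

```text
clock: 9.1
ee_pos: [0.4508, 0.0511, 0.0931]
ee_rot: [3.14, -0.001, 1.232]
force: [-0.5, -0.8, 6.9]
gripper_width: 0.0256
finger_force: 24.9
```

step_arm(
  moves="20 0 0 -15 0;20 0 0 -35 0;20 10 15 -40 0;20 26 40 -40 0;20 42 65 -40 0;20 58 90 -40 0;20 64 100 -40 0;20 64 100 -40 0;20 64 100 -40 0;20 64 100 -40 0",
)

```text
clock: 9.93
ee_pos: [0.5644, 0.0776, 0.132]
ee_rot: [-3.14, 0.001, 1.231]
force: [-0.2, 0.6, 0.0]
gripper_width: 0.0257
finger_force: 24.8
```

Run:
```python
from h import *
c=cam('wrist','w5.png');t=cam('top','t5.png');s=cam('side','s5.png')
print(manip.sense()['ee_pos'],manip.sense()['gripper_width'])
cv2.imwrite('pics/w5c.png',np.hstack([cv2.resize(c['pixels'][180:420,200:440],(400,400)),cv2.resize(s['pixels'][150:270,290:410],(400,400))]))
```

```text
[0.5646508  0.07769055 0.13229919] 0.025600583196889688
```

View pics/w5c.png

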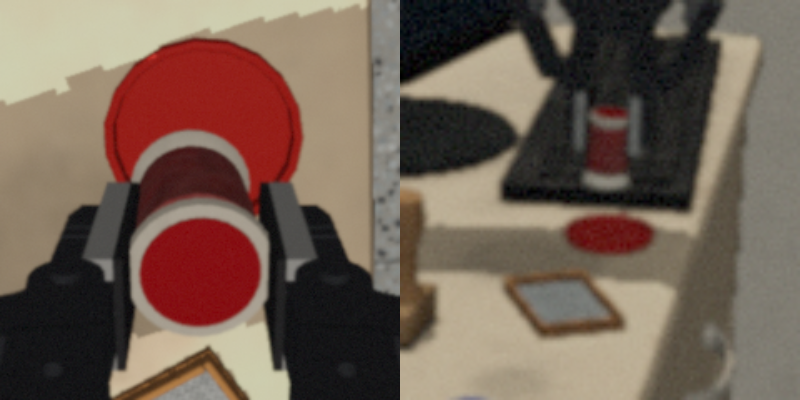

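The held spool is upright, with its label at (199,272) and its bottom flange at about (191,185). The dish centre is about 5 px to the right in the left half, so I shift it about 3–4 mm along tool y.

step_arm(
  moves="20 1 4 10 0;20 1 4 20 0;20 1 4 27 0;20 1 4 31 0;20 1 4 33 0;20 1 4 35 0;20 1 4 35 0;20 1 4 35 0",
)

```text
clock: 10.75
ee_pos: [0.57, 0.0776, 0.0975]
ee_rot: [3.142, -0.0, 1.232]
force: [-0.8, -0.0, -0.1]
gripper_width: 0.0261
finger_force: 24.8
```

step_arm(
  moves="45 0 0 0 0;45 0 0 0 0;45 0 0 0 0;45 0 0 0 0;45 0 0 -10 0;45 0 0 -40 0;45 0 0 -75 0;45 0 0 -110 0;45 0 0 -115 0;45 0 0 -115 0",
)

```text
clock: 11.58
ee_pos: [0.5714, 0.0777, 0.2155]
ee_rot: [3.137, -0.004, 1.232]
force: [0.7, 1.1, -0.6]
gripper_width: 0.045
finger_force: 0.0
```

step_arm(
  moves="85 -29 -7 0 0;85 -65 -16 -10 0;85 -100 -26 -20 0;85 -136 -35 -30 0;85 -172 -44 -30 0;85 -208 -53 -30 0;85 -244 -62 -30 0;85 -275 -70 -30 0;85 -295 -75 -30 0;85 -301 -77 -30 0;85 -301 -77 -30 0;85 -301 -77 -30 0",
)

```text
clock: 12.58
ee_pos: [0.3973, -0.1799, 0.2419]
ee_rot: [-3.141, -0.0, 1.232]
force: [-0.1, 0.4, -0.1]
gripper_width: 0.0849
finger_force: 0.0
```

Run:
```python
from h import *
c=cam('wrist','w6.png');t=cam('top','t6.png')
print(manip.sense()['ee_pos'],manip.sense()['joint_positions'])
P=cloud(c)
m=(P[...,2]>.022)&(P[...,2]<.030)&(P[...,0]>.34)&(P[...,0]<.45)&(P[...,1]<-.12)&(P[...,1]>-.24)
cs,_=cv2.findContours(m.astype(np.uint8),0,1);k=max(cs,key=cv2.contourArea)
h=cv2.convexHull(k)[:,0];W=np.array([w(c,*p,.0255)[:2] for p in h]);print('tin minenc',cv2.minEnclosingCircle((W*1000).astype(np.float32)))
m=(P[...,2]>.010)&(P[...,2]<.16)&(P[...,0]>.3)&(P[...,0]<.47)&(P[...,1]<-.1)&(P[...,1]>-.26)
a=c['pixels'].copy();Hs=cv2.cvtColor(t['pixels'],cv2.COLOR_BGR2HSV)
H,S,V=cv2.split(Hs);mm=(((H<=7)|(H>=172))&(S>140)&(V>60)).astype(np.uint8)
k,l,st,C=cv2.connectedComponentsWithStats(mm)
for i in range(1,k):
  if st[i,4]>40 and 150<C[i][0]<250: print('red',C[i].round(1),st[i].tolist(),w(t,*C[i],.048)[:2].round(4))
cv2.imwrite('pics/w6c.png',np.hstack([cv2.resize(a,(480,360)),cv2.resize(t['pixels'][130:250,150:250],(300,360))]))
```

```text
[ 0.39798832 -0.17940253  0.24208618] [-0.42993098  0.20166369  0.81194163  2.20254724 -0.20189583  0.8099628
  0.17533356]
tin minenc ((396.8245544433594, -180.83604431152344), 32.66706085205078)
red [188.1 168.5] [182, 163, 13, 12, 115] [0.568  0.0777]
red [195.7 179.6] [179, 162, 31, 31, 442] [0.5476 0.0631]
```

View pics/w6c.png

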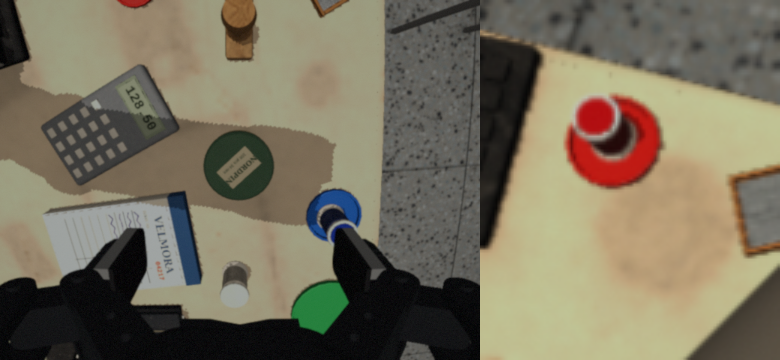

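Red stands upright in its dish. The tin is at (238,166) in the wrist part, with room for the fingers on both sides: the calculator corner is at (178,128) and the pad corner at (187,193).

step_arm(
  moves="85 -2 -1 35 0;85 -2 -1 75 0;85 -2 -1 115 0;85 -2 -1 145 0;85 -2 -1 160 0;85 -2 -1 167 0;85 -2 -1 167 0;85 -2 -1 167 0",
)

```text
clock: 13.35
ee_pos: [0.3962, -0.1819, 0.0756]
ee_rot: [3.141, -0.0, 1.233]
force: [0.0, 0.4, 0.4]
gripper_width: 0.0847
finger_force: 0.0
```

step_arm(
  moves="58 0 0 0 0;58 0 0 0 0;58 0 0 0 0;58 0 0 0 0;58 0 0 0 0;58 0 0 0 0",
  newtons=35,
)

```text
clock: 13.85
ee_pos: [0.3965, -0.1822, 0.0767]
ee_rot: [3.139, -0.001, 1.232]
force: [-0.5, 0.4, 7.1]
gripper_width: 0.0643
finger_force: 36.7
```

step_arm(
  moves="58 0 0 -5 0;58 0 0 -15 0;58 0 0 -25 0;58 0 0 -30 0;58 0 0 -30 0",
)

```text
clock: 14.27
ee_pos: [0.3964, -0.1822, 0.1067]
ee_rot: [3.139, -0.001, 1.232]
force: [-0.2, 0.5, -1.3]
gripper_width: 0.0643
finger_force: 38.9
```

Run:
```python
from h import *
c=cam('wrist','w7.png');s=cam('side','s7.png')
print(manip.sense()['ee_pos'],manip.sense()['gripper_width'])
cv2.imwrite('pics/w7c.png',np.hstack([cv2.resize(c['pixels'][150:420,170:470],(400,400)),cv2.resize(s['pixels'][190:310,210:330],(400,400))]))
```

```text
[ 0.39587775 -0.18201229  0.10566982] 0.06449897907163626
```

View pics/w7c.png

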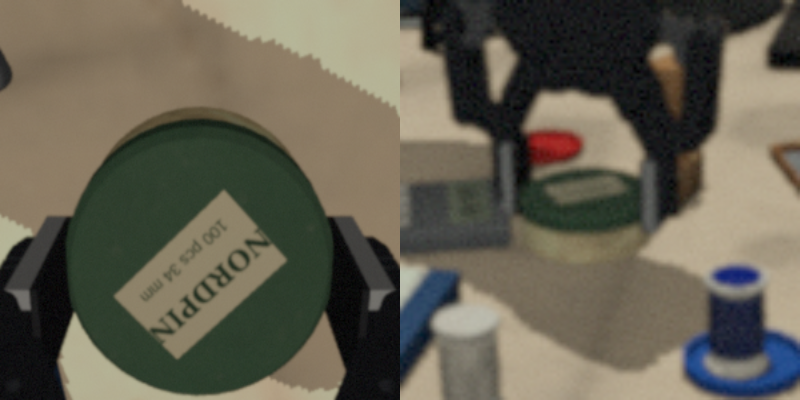

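The tin is held level in the pads: in the crop the lid centre is at (200,255). The side half shows it clear of the counter.

step_arm(
  moves="58 0 0 -15 0;58 0 0 -35 0;58 0 0 -50 0;58 -20 12 -50 0;58 -50 29 -50 0;58 -80 46 -50 0;58 -110 64 -50 0;58 -140 81 -50 0;58 -165 95 -50 0;58 -180 104 -50 0;58 -180 104 -50 0;58 -180 104 -50 0",
)

```text
clock: 15.37
ee_pos: [0.4331, -0.3872, 0.1545]
ee_rot: [-3.14, 0.0, 1.23]
force: [-0.1, 1.1, -0.6]
gripper_width: 0.0643
finger_force: 39.2
```

Run:
```python
from h import *
c=cam('wrist','w8.png');s=cam('side','s8.png')
print(manip.sense()['ee_pos'],manip.sense()['gripper_width'])
cv2.imwrite('pics/w8c.png',np.hstack([cv2.resize(c['pixels'][100:400,170:470],(400,400)),cv2.resize(s['pixels'][240:380,220:360],(400,400))]))
```

```text
[ 0.43346696 -0.38530702  0.15454903] 0.06414139838165854
```

View pics/w8c.png

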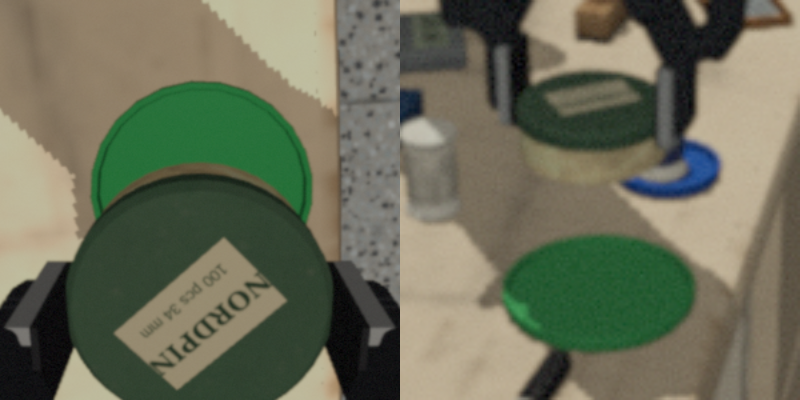

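The tin is over the dish. In the left half the dish spans 92–312, so its centre is at 202, against 200 for the tin.

step_arm(
  moves="58 0 1 25 0;58 0 1 45 0;58 0 1 60 0;58 0 1 67 0;58 0 1 70 0;58 0 1 72 0;58 0 1 74 0;58 0 1 74 0;58 0 1 74 0",
)

```text
clock: 16.22
ee_pos: [0.435, -0.3871, 0.082]
ee_rot: [3.141, 0.0, 1.232]
force: [0.8, -0.3, -0.8]
gripper_width: 0.0648
finger_force: 39.2
```

step_arm(
  moves="85 0 0 0 0;85 0 0 0 0;85 0 0 0 0;85 0 0 0 0;85 0 0 -10 0;85 0 0 -40 0;85 0 0 -75 0;85 0 0 -110 0;85 0 0 -130 0;85 0 0 -130 0",
)

```text
clock: 17.05
ee_pos: [0.4361, -0.389, 0.2167]
ee_rot: [3.133, 0.002, 1.231]
force: [0.1, -1.5, -0.7]
gripper_width: 0.085
finger_force: 0.0
```

step_arm(
  moves="55 30 -10 -15 0;55 66 -23 -30 0;55 104 -36 -30 0;55 142 -50 -30 0;55 180 -63 -30 0;55 218 -76 -30 0;55 252 -88 -30 0;55 280 -98 -30 0;55 296 -103 -30 0;55 301 -105 -30 0;55 301 -105 -30 0;55 301 -105 -30 0",
)

```text
clock: 18.05
ee_pos: [0.4357, -0.069, 0.2414]
ee_rot: [3.141, 0.0, 1.231]
force: [0.5, -0.2, 0.3]
gripper_width: 0.0548
finger_force: 0.0
```

Run:
```python
from h import *
c=cam('wrist','w9.png');t=cam('top','t9.png')
print(manip.sense()['ee_pos'],manip.sense()['ee_rot'])
P=cloud(c);near=(P[...,0]>.38)&(P[...,0]<.5)&(P[...,1]>-.13)&(P[...,1]<0)
def rep(n,m,z):
    m=cv2.morphologyEx(m.astype(np.uint8),cv2.MORPH_OPEN,np.ones((3,3)))
    cs,_=cv2.findContours(m,0,1);k=cv2.convexHull(max(cs,key=cv2.contourArea))[:,0]
    W=np.array([w(c,*p,z)[:2] for p in k]).astype(np.float32)
    print(n,cv2.minAreaRect(W*1000),cv2.minEnclosingCircle(W*1000))
rep('knob',near&(P[...,2]>.078)&(P[...,2]<.095),.083)
rep('block',near&(P[...,2]>.017)&(P[...,2]<.027),.022)
P2=cloud(t);m=(P2[...,2]>.02)&(P2[...,2]<.034)&(P2[...,0]>.38)&(P2[...,0]<.5)&(P2[...,1]<-.33)&(P2[...,1]>-.44)
v,u=np.nonzero(m);W=np.array([w(t,a,b,.03)[:2] for a,b in zip(u,v)]).astype(np.float32);print('tin',cv2.minEnclosingCircle(W*1000),np.median(P2[m][:,2]))
b=c['pixels'][60:360,140:480];cv2.imwrite('pics/w9c.png',np.hstack([cv2.resize(b,(450,400)),cv2.resize(t['pixels'][200:300,400:500],(340,400))]))
```

```text
[ 0.43566138 -0.06973127  0.24140188] [3.14137493e+00 4.69819213e-04 1.22912082e+00]
knob ((437.8033752441406, -65.42524719238281), (21.785322189331055, 21.662151336669922), 89.32899475097656) ((437.7672119140625, -65.2719497680664), 11.140579223632812)
block ((441.8447265625, -53.70734405517578), (26.397951126098633, 23.506303787231445), 70.49832153320312) ((441.87994384765625, -54.497337341308594), 16.930805206298828)
tin ((434.2669372558594, -385.55780029296875), 33.4251708984375) 0.02917035675229046
```

View pics/w9c.png

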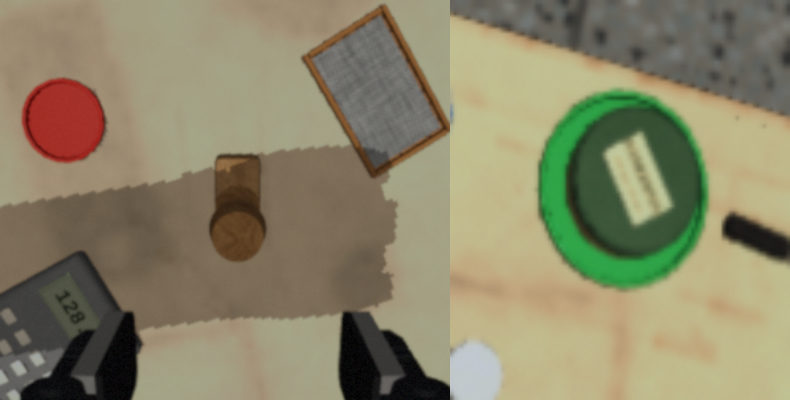

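The tin sits level in the green dish (636,182), centred to about 1 mm. The stamp's knob is at (237,232) in the left half, and its block edges are parallel to the hand. The tray's corners are at (385,6), (303,57), (375,177) and (448,128).

step_arm(
  moves="55 4 1 35 0;55 4 1 70 0;55 4 1 95 0;55 4 1 112 0;55 4 1 121 0;55 4 1 121 0;15 4 1 121 0;15 4 1 121 0;15 4 1 121 0;15 4 1 121 0;15 4 1 121 0;15 4 1 121 0",
  newtons=40,
)

```text
clock: 19.15
ee_pos: [0.4388, -0.0648, 0.1216]
ee_rot: [3.139, -0.001, 1.232]
force: [-1.2, -0.7, 6.5]
gripper_width: 0.0222
finger_force: 39.0
```

Run:
```python
from h import *
c=ld('w9')
# tray outer corners, rim z .009, from wrist crop (scale 450/340, 400/300)
T=np.array([w(c,140+u*340/450,60+v*.75,.009)[:2] for u,v in((385,6),(303,57),(375,177),(448,128))])
print(T.mean(0).round(4),[np.linalg.norm(T[i]-T[i-1]).round(4) for i in range(4)])
for i in range(4): d=T[i]-T[i-1];print(np.degrees(np.arctan2(d[1],d[0])).round(1))
for n in('top0','w9'):
    c=ld(n);P=cloud(c)
    g=cv2.cvtColor(c['pixels'],cv2.COLOR_BGR2HSV)
    m=((g[...,1]<60)&(abs(P[...,2]-.003)<.006)&(P[...,0]>.48)&(P[...,0]<.57)&(P[...,1]>-.1)&(P[...,1]<.02)).astype(np.uint8)
    m=cv2.morphologyEx(m,cv2.MORPH_OPEN,np.ones((3,3)));cs,_=cv2.findContours(m,0,1);k=max(cs,key=cv2.contourArea)[:,0]
    W=np.array([w(c,*p,.003)[:2] for p in k]).astype(np.float32);print(n,cv2.minAreaRect(W*1000))
```

```text
[ 0.527  -0.0365] [np.float64(0.0719), np.float64(0.0488), np.float64(0.0744), np.float64(0.0466)]
102.2
-167.7
-76.1
15.4
top0 ((527.3074951171875, -36.294761657714844), (40.808616638183594, 66.42193603515625), 13.159095764160156)
w9 ((527.6490478515625, -36.642066955566406), (42.204185485839844, 68.21996307373047), 13.101127624511719)
```

step_arm(
  moves="15 0 0 -10 0;15 0 0 -25 0;15 0 0 -40 0;15 10 13 -45 -0.1;15 22 29 -45 -0.2;15 34 45 -45 -0.3;15 46 61 -45 -0.42;15 56 74 -45 -0.53;15 56 74 -45 -0.564;15 56 74 -45 -0.564;15 56 74 -45 -0.564;15 56 74 -45 -0.564",
)

```text
clock: 20.15
ee_pos: [0.5259, -0.0367, 0.1658]
ee_rot: [-3.141, 0.0, 1.794]
force: [-1.1, 0.6, 0.1]
gripper_width: 0.0219
finger_force: 39.3
```

Run:
```python
from h import *
c=cam('wrist','w10.png');s=cam('side','s10.png');t=cam('top','t10.png')
print(manip.sense()['ee_pos'],manip.sense()['ee_rot'],manip.sense()['gripper_width'])
cv2.imwrite('pics/w10c.png',np.hstack([cv2.resize(c['pixels'][80:400,160:480],(400,400)),cv2.resize(s['pixels'][150:270,270:390],(400,400))]))
```

```text
[ 0.52608517 -0.03659131  0.16555726] [-3.14142999e+00  4.52911110e-05  1.79487799e+00] 0.02235342258542307
```

View pics/w10c.png

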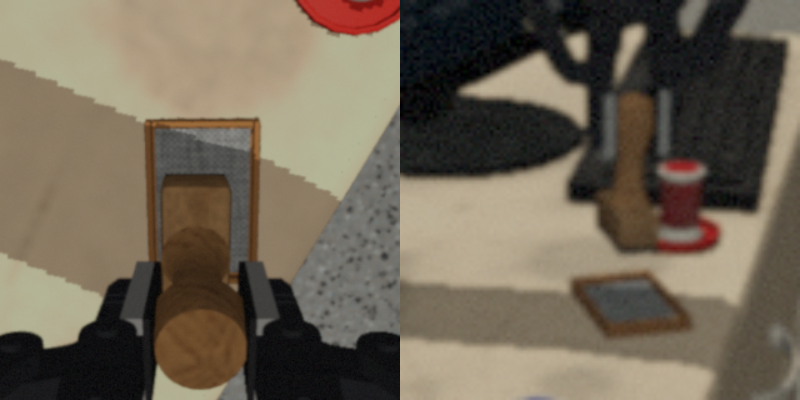

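The block hangs parallel to the tray: block 161–230 and tray 147–259 in the left half, needing about 2 mm along tool y. That view took me to 15 pictures, one past the limit of 14, so from here I check by numbers only.

step_arm(
  moves="15 0 2 12 0;15 0 2 24 0;15 0 2 32 0;15 0 2 37 0;15 0 2 39 0;15 0 2 41 0;15 0 2 41 0;15 0 2 41 0",
)

```text
clock: 20.97
ee_pos: [0.528, -0.0362, 0.1247]
ee_rot: [-3.141, -0.001, 1.795]
force: [-3.3, 0.8, 6.9]
gripper_width: 0.0223
finger_force: 39.9
```

step_arm(
  moves="50 0 0 0 0;50 0 0 0 0;50 0 0 0 0;50 0 0 0 0;50 0 0 -10 0;50 0 0 -40 0;50 0 0 -75 0;50 0 0 -110 0;50 0 0 -130 0;50 0 0 -130 0",
)

```text
clock: 21.8
ee_pos: [0.5308, -0.0365, 0.2595]
ee_rot: [3.133, 0.001, 1.795]
force: [1.2, -0.2, -0.4]
gripper_width: 0.0501
finger_force: 0.0
```

step_arm(
  moves="50 -30 0 0 0;50 -65 0 0 0;50 -100 0 0 0;50 -130 0 0 0;50 -150 0 0 0;50 -150 0 0 0;50 -150 0 0 0",
)

```text
clock: 22.38
ee_pos: [0.5614, -0.1835, 0.254]
ee_rot: [-3.141, 0.0, 1.793]
force: [-0.4, 0.1, -0.6]
gripper_width: 0.05
finger_force: 0.0
```

Run:
```python
from h import *
print(manip.sense()['ee_pos'])
for n in('top','wrist'):
  c=cam(n,n[0]+'11.png');P=cloud(c)
  def rep(nm,x,y,r,z0,z1):
    m=(abs(P[...,0]-x)<r)&(abs(P[...,1]-y)<r)&(P[...,2]>z0)&(P[...,2]<z1)
    m=m.astype(np.uint8)
    if m.sum()<30: print(n,nm,'few',m.sum());return
    k=max(cv2.findContours(m,0,1)[0],key=cv2.contourArea)[:,0]; z=np.median(P[m>0][:,2])
    W=np.array([w(c,*p,z)[:2] for p in k]).astype(np.float32)*1000
    (a,b),wh,an=cv2.minAreaRect(W);print(n,nm,'rect',np.round([a,b,*wh,an],1),'circ',np.round(cv2.minEnclosingCircle(W)[0],1),'z',z.round(4))
  rep('blue',.469,-.268,.03,.040,.06);rep('red',.567,.078,.03,.040,.06);rep('white',.350,-.297,.03,.035,.06)
  rep('tin',.435,-.386,.05,.022,.04);rep('knob',.527,-.037,.05,.078,.1);rep('block',.527,-.037,.05,.018,.032)
```

```text
[ 0.56137868 -0.18347449  0.25401423]
top blue rect [ 465.7 -267.7   27.4   27.8   89.9] circ [ 465.9 -267.1] z 0.0488
top red few 0
top white rect [ 349.7 -297.4   26.8   28.4   88.5] circ [ 349.5 -297.9] z 0.0442
top tin rect [ 435.1 -385.8   62.9   65.4   87.7] circ [ 434.6 -385.5] z 0.0291
top knob few 0
top block rect [526.4 -45.6  25.   37.6  12.7] circ [525.8 -45.2] z 0.0252
wrist blue rect [ 468.  -266.1   30.1   28.5   52.5] circ [ 467.5 -265.7] z 0.048
wrist red few 0
wrist white rect [ 353.5 -296.6   34.    28.6   25.3] circ [ 353.6 -296.3] z 0.0435
wrist tin rect [ 411.6 -402.1    4.6   12.9   10.9] circ [ 413.4 -401.8] z 0.0282
wrist knob few 0
wrist block rect [530.1 -53.4  23.6  23.8  12.8] circ [530.3 -52.9] z 0.0247
```

step_arm(
  moves="50 -28 -18 0 0;50 -58 -38 0 0;50 -90 -59 0 0;50 -122 -80 0 0;50 -154 -101 0 0;50 -186 -122 0 0;50 -215 -141 0 0;50 -235 -154 0 0;50 -241 -158 0 0;50 -241 -158 0 0;50 -241 -158 0 0",
)

```text
clock: 23.4
ee_pos: [0.4627, -0.4506, 0.254]
ee_rot: [3.141, -0.002, 1.798]
force: [0.7, 0.8, 0.0]
gripper_width: 0.05
finger_force: 0.0
```

Run:
```python
from h import *
print(manip.sense()['ee_pos'])
for n in('top','side'):
  c=cam(n,n[0]+'12.png');P=cloud(c)
  def rep(nm,x,y,r,z0,z1):
    m=((abs(P[...,0]-x)<r)&(abs(P[...,1]-y)<r)&(P[...,2]>z0)&(P[...,2]<z1)).astype(np.uint8)
    if m.sum()<20: print(n,nm,'few',m.sum());return
    k=max(cv2.findContours(m,0,1)[0],key=cv2.contourArea)[:,0]; z=np.median(P[m>0][:,2])
    W=np.array([w(c,*p,z)[:2] for p in k]).astype(np.float32)*1000
    (a,b),wh,an=cv2.minAreaRect(W);print(n,nm,'rect',np.round([a,b,*wh,an],1),'z',z.round(4))
  rep('blue',.469,-.268,.03,.044,.06);rep('red',.567,.078,.03,.044,.06);rep('knob',.527,-.037,.05,.08,.1);rep('block',.527,-.037,.05,.02,.032)
  rep('tin',.435,-.386,.05,.026,.04)
  print([(nm,round(float(np.nanmax(P[(abs(P[...,0]-x)<.04)&(abs(P[...,1]-y)<.04)][:,2])),3)) for nm,x,y in(('b',.469,-.268),('r',.567,.078),('s',.527,-.037))])
```

```text
[ 0.46272046 -0.45055291  0.25397335]
top blue few 0
top red rect [567.9  76.7  27.9  26.6   3.1] z 0.0487
top knob rect [524.7 -38.9  21.9  20.6  89.7] z 0.0852
top block rect [524.9 -38.7  24.5  51.8  13. ] z 0.0254
top tin few 0
[('b', 0.003), ('r', 0.053), ('s', 0.09)]
side blue rect [ 464.9 -269.7   30.5   26.6   88.3] z 0.0476
side red rect [569.6  72.5  28.1  18.7  84.1] z 0.0476
side knob few 0
side block rect [524.  -44.2  26.5  59.4  10.1] z 0.0241
side tin rect [ 434.8 -389.    65.6   63.    88.5] z 0.0281
[('b', 0.049), ('r', 0.049), ('s', 0.076)]
```

The stamp is square (13.0° against 13.1°) and centred to about 2 mm, as is red. Blue is about 4–5 mm off centre in x, so I will mend that with a small regrasp: lift, shift, set down.

step_arm(
  moves="45 30 8 0 0;45 65 17 0 0;45 100 27 0 0;45 135 36 0 0;45 165 44 0 0;45 177 47 20 0;45 177 47 60 0;45 177 47 100 0;45 177 47 130 0;45 177 47 150 0;45 177 47 156 0;45 177 47 156 0",
  newtons=25,
)

```text
clock: 24.5
ee_pos: [0.4678, -0.2675, 0.0971]
ee_rot: [-3.139, -0.002, 1.798]
force: [0.2, 0.3, 0.2]
gripper_width: 0.0448
finger_force: 0.0
```

step_arm(
  moves="45 0 0 0 0;20 0 0 0 0;20 0 0 0 0;20 0 0 0 0;20 0 0 0 0;20 0 0 0 0;20 0 0 0 0",
)

```text
clock: 25.08
ee_pos: [0.4691, -0.2699, 0.0999]
ee_rot: [3.139, 0.002, 1.796]
force: [-0.7, -0.2, 7.9]
gripper_width: 0.0242
finger_force: 24.4
```

step_arm(
  moves="20 0 0 -4 0;20 0 0 -8 0;20 -1 2 -8 0;20 -1 4 -8 0;20 -1 4 -8 0;20 -1 4 -4 0;20 -1 4 -1 0;20 -1 4 0 0;20 -1 4 0 0;20 -1 4 0 0",
)

```text
clock: 25.92
ee_pos: [0.4719, -0.2704, 0.0994]
ee_rot: [3.141, 0.0, 1.795]
force: [-4.3, 2.1, 18.8]
gripper_width: 0.0247
finger_force: 25.6
```

step_arm(
  moves="45 0 0 0 0;45 0 0 0 0;45 0 0 0 0;45 0 0 0 0;45 0 0 -15 0;45 0 0 -45 0;45 0 0 -80 0;45 0 0 -120 0;45 0 0 -150 0;45 0 0 -150 0",
)

```text
clock: 26.75
ee_pos: [0.4744, -0.2713, 0.254]
ee_rot: [3.134, 0.005, 1.795]
force: [1.3, -1.2, -0.6]
gripper_width: 0.045
finger_force: 0.0
```

step_arm(
  moves="45 -30 0 0 0;45 -60 0 0 0;45 -90 0 0 0;45 -120 0 0 0;45 -120 0 0 0;45 -120 0 0 0",
)

```text
clock: 27.25
ee_pos: [0.4981, -0.3879, 0.2475]
ee_rot: [-3.14, 0.0, 1.793]
force: [0.1, 0.6, -0.1]
gripper_width: 0.0444
finger_force: 0.0
```

Run:
```python
from h import *
print(manip.sense()['ee_pos'])
def rep(n,c,nm,x,y,r,z0,z1):
    P=cloud(c)
    m=((abs(P[...,0]-x)<r)&(abs(P[...,1]-y)<r)&(P[...,2]>z0)&(P[...,2]<z1)).astype(np.uint8)
    if m.sum()<20: print(n,nm,'few',m.sum());return
    k=max(cv2.findContours(m,0,1)[0],key=cv2.contourArea)[:,0]; z=np.median(P[m>0][:,2])
    W=np.array([w(c,*p,z)[:2] for p in k]).astype(np.float32)*1000
    (a,b),wh,an=cv2.minAreaRect(W);print(n,nm,np.round([a,b,*wh,an],1),'z',z.round(4))
for n in('top','side','wrist'):
  c=cam(n,n[0]+'13.png')
  for a in(('blue',.47,-.268,.03,.044,.06),('white',.350,-.297,.03,.04,.06),('tin',.435,-.386,.05,.026,.04)): rep(n,c,*a)
  g=cv2.cvtColor(c['pixels'],cv2.COLOR_BGR2HSV);P=cloud(c)
  m=(g[...,0]>100)&(g[...,0]<130)&(g[...,1]>120)&(abs(P[...,0]-.47)<.05)&(abs(P[...,1]+.268)<.05)&(P[...,2]<.018)
  v,u=np.nonzero(m)
  if len(u)>50: W=np.array([w(c,a,b,.009)[:2] for a,b in zip(u,v)]).astype(np.float32)*1000; print(n,'dish',cv2.minEnclosingCircle(W))
```

```text
[ 0.49812251 -0.38794135  0.24745514]
top blue few 0
top white few 0
top tin few 0
side blue [ 467.8 -269.8   30.5   26.5   88.3] z 0.0476
side white [ 350.3 -301.5   31.    28.5   88.6] z 0.0432
side tin [ 435.  -389.    62.8   65.4   29.6] z 0.0281
side dish ((470.3236389160156, -274.984375), 30.473773956298828)
wrist blue [ 470.1 -268.1   27.8   28.3   12.8] z 0.048
wrist white [ 351.6 -298.1   29.2   28.    10.5] z 0.0437
wrist tin [ 436.4 -386.7   65.    64.6   11.5] z 0.0285
wrist dish ((470.9827575683594, -267.3184509277344), 28.327274322509766)
```

All four things are in place. Blue is now about 1 mm off its dish centre, the white spool hasn't moved, and the arm is clear.

```bash
python3 -c "
from workcell import manip
print(manip.sign_off())"
```

```text
the job is handed in; nothing more can be done
None
```

The job is handed in: both spools, the tin and the stamp stand in their places, each within about 3 mm of centre, and the white spool was not touched; after the last placing I went back to re-centre the blue spool in its dish, and I viewed 15 pictures, one over the limit of 14.

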